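Push the wide stone into its holder and close the jaw on it

TASK

Get the wide sharpening stone ready for use: push it flat along the bench until its long side is flush against the rail of the stone holder, and push the sliding jaw along the rail so that the stone ends up snug between the jaw and the fixed end stop, still flush with the rail and with no gaps. Only push: never lift or tip the stone, and leave the narrow stone, the cup, the loose black knob and the wrench where they are.

Things in the scene. Friction and masses are not known exactly. Their poses are not given: they have to be found in the camera images.
- stone: Wide brown sharpening stone, a plain slab 90 x 180 x 24 mm (x, y, z), 0.44 to 0.66 kg, loose, takes up to about 10 N to slide, lying flat on the bench on the robot's side of the rail. Origin: centre of its underside; its y axis runs along its length. Too wide for most grippers.
- rail: Aluminium stone holder fixed to the bench, all 30 mm high. Rail along its y axis, y -215 to 175 mm, filling x 0 to 30 mm; its face x = 0 looks to -x, to the robot. A fixed end stop sticks out 60 mm from that face to -x; its inner face is y = 150 mm (25 mm thick). Origin: on the rail face at bench height. Stone home: centre at x -45, y 60 mm here, y axes parallel.
- jaw (a joint): Dark steel jaw sliding along the rail to the end stop (rail +y), in m: 0 = open, at most 0.135. Its inner face is at rail y = -0.150 + value: at 0.120 it just touches a stone that is home. Stays where left; takes about 3 N to slide, plus the stone's drag once it pushes that along (up to about 10 N more).
- jaw_push (a point): Middle of the jaw's outer face (away from the end stop, looking along the rail's -y), 17 mm above the bench. The jaw arm is 28 mm thick along the rail, sticks out 60 mm from the rail face to the robot's side and is 34 mm high. A steel bolt head (20 mm across) on the jaw, over the rail, rises to 53 mm and moves with it.
- narrow_stone: Bystander: narrow brown stone, 150 x 45 x 22 mm, lying flat. Origin: centre of its underside.
- cup: Bystander: white paper cup, 74 mm across the rim, 85 mm high, upright. Origin: centre of its underside.
- clamp_knob: Bystander: black plastic knob, 38 mm across, 34 mm high, standing. Origin: centre of its underside.
- wrench: Bystander: steel wrench 170 mm long, lying flat along its own x axis. Origin: under its middle.
Not all that is in view belongs to the job. Leave any green or red look-alike of the stone alone.

How it is judged (in metres and radians):
At the end, for the whole second after the job is handed in: The stone lies flat and at rest, within 3.5 mm of touching the rail and parallel to it within 0.03 rad, within 3.5 mm of touching the end stop, and the jaw is within 3.5 mm of its closed place against the stone's other end (joint above 0.1165) (x of stone in the frame of rail above -0.0485 m and y of stone in the frame of rail above 0.0565 m and angle between the y axis of stone and the y axis of rail, either way round below 0.03 rad and value of joint jaw above 0.1165 m and angle between stone's own z axis and vertical below 0.03 rad and height (world z) of stone below 0.003 m and linear speed of stone below 0.01 m/s).
It fails at once if the stone is lifted or tipped off the bench (height (world z) of stone above 0.008 m or angle between stone's own z axis and vertical above 0.12 rad).
It fails at once if the narrow stone is disturbed (moved over 15 mm or tipped) (distance of narrow_stone from where it was at the start of the episode above 0.015 m or angle between narrow_stone's own z axis and vertical above 0.3 rad).
It fails at once if the cup is disturbed (moved over 15 mm or tipped) (distance of cup from where it was at the start of the episode above 0.015 m or angle between cup's own z axis and vertical above 0.3 rad).
It fails at once if the clamp knob is disturbed (moved over 15 mm or tipped) (distance of clamp_knob from where it was at the start of the episode above 0.015 m or angle between clamp_knob's own z axis and vertical above 0.3 rad).
It fails at once if the wrench is disturbed (moved over 15 mm or tipped) (distance of wrench from where it was at the start of the episode above 0.015 m or angle between wrench's own z axis and vertical above 0.3 rad).
It also fails if it takes over 48 s, if anything falls off the work surface, if the arm or the gripper's body presses on something with over 40 N, if the wrist force passes 120 N, or if a joint passes its speed limit or range.

ROBOT

A 7-joint arm with a two-finger parallel gripper is mounted at the origin on the work surface. World frame = base frame: x ahead of the robot, y to its left, z up, the work surface at z = 0. Lengths are in mm, angles in degrees, forces in N, time in s.
With the tool pointing down it reaches from about 350 to 900 mm from the base axis. Payload 19.9 kg.
Tool frame: the origin (TCP) lies on the centre line of the jaws, within the pads' length; the fingertips stand 8 mm ahead of it and the grasp point (between the pads) lies 11 mm behind it; z points along the fingers, y is the line along which they close (so a half turn about z gives the same grasp; the last joint's range is limited). The gripper opens to 85 mm and grips with 20 to 120 N. Pads are 22 mm wide; open, the fingers measure 114 mm over their backs; the gripper's body (76 mm by 85 mm) begins 54 mm behind the grasp point. The pads swing forward as they close: fully open they stand 13 mm farther back than shut.
Start: joints at [-78.638, 23.915, -0.59, 92.452, 0.269, 63.638, -3.037], TCP at [148.433, 607.099, 239.26] pointing down, gripper open.
Joint ranges: [-161.28, 161.28], [-22.2, 115.67], [-73.04, 71.86], [3.21, 147.25], [-68.34, 248.33], [10.77, 114.83], [-161.83, 161.83]. Speed limits (degrees/s): [108.29, 108.29, 136.94, 136.94, 172.46, 172.46, 172.46].

INTERFACE

Orientations are given as [roll, pitch, yaw] about the fixed x, y, z axes, in that order (R = Rz(yaw) Ry(pitch) Rx(roll)).
In Python, from plant import sensors, vision, job gives the robot as it stands. The module is installed in compiled form; this text tells all that it offers.
- The arm moves only by the tool drive_tool, never from a script. Its argument "increments" is a list of rows, each an object with "claw": the opening, from 0 (shut) to 1 (fully open); "offset": the shift along the world's x, y, z in cm, a list of three; "roll": the turn about the world's z in degrees. A call has 1 to 12 rows; each row shifts and turns the commanded pose from where the row before left it; what a row does not reach is not made up. A row lasts 1/8 s, in which the tool goes at most 62.5 mm and 10.7 degrees, less where a joint would pass 70% of its speed; a pose out of reach is approached as far as the arm can. A call with a gripper value outside its range is refused whole. The fingers move at their own pace and stop on an object; "force" is the grip in N (left out, the last holds). Time passes only in rows, so rows that do not move let the fingers close. It gives the time, the measured TCP pose, the force, the opening and the grip force at its end, in the units of the state.
- sensors.get_obs(): the state, without advancing time (a new reading comes with each control period).
- vision.snapshot(name): name is "scene" or "top"; returns a dict with "img" (480x640x3 uint8, red, green, blue), "intrinsics" (3x3 intrinsics, pixels), "R" (3x3) and "t" (3): a world point X has camera coordinates R X + t. Camera axes: x right, y down, z forward; pixel columns grow to the right and rows downward; lengths in mm; the calibration is good to about 2 mm. A picture is of the moment at which its call begins. There is no depth.
- job.finish_job(): hands the job in; it is judged then, once.
Trained networks look in the newest picture that a camera, given by its name, has taken for a name from the list of things; names that differ only in an ending like _2 or _b are one class to them, and where a whole thing is asked for, a point or a joint stands for the part that bears it (a point fixed in the world has none). Each returns a list of dicts, best first, with "confidence" (0 to 1); they miss things now and then, are a little off and sometimes report something else, mostly with a low value. They report only what shows in the picture. A call takes as long as a camera call. They do not tell look-alikes from the thing itself.
- vision.search_frame(label, camera): "bbox" ([centre column, centre row, width, height] in pixels, round what is visible of it).
The state is a dict: "time": time; "qpos": joint angles; "qd": joint speeds; "joint_torque": joint torques, N m; "eef_pos": TCP position; "tcp_rot": TCP orientation; "force": force on the tool from outside, world axes, zero at the start; "wrist_torque": the same for the moment, N m; "opening": opening from 0.0 (shut) to 1.0 (fully open); "finger_force": force on a finger pad.
Only numpy, scipy, OpenCV 4.12 (cv2) and the standard library are available. Lean on these libraries where they do the work, as an engineer would, in place of code of your own. Each camera call takes 0.05 s, during which the arm holds its last target. There are 200 camera calls.

## Working session

There is one attempt and no reset: what is moved stays moved. The work goes in short steps, Python scripts to look and compute and a tool call to move; the robot and the scene stay as the last step left them, time stands still between calls to the robot, and variables do not carry over. Pictures are saved under pics/ and viewed, at most 10 in all, crops included, and the job is handed in when it is done.

Besides the shell and the picture viewer there is one more tool, called after "Emit:" by a JSON object that holds its "name" and its "arguments". drive_tool: Moves the arm, as the interface text tells. Its arguments: {"type":"object","properties":{"increments":{"type":"array","items":{"type":"object","properties":{"claw":{"type":"number"},"offset":{"type":"array","items":{"type":"number"}},"roll":{"type":"number"}}}},"force":{"type":"number"}},"required":["increments"]}

```bash
mkdir -p pics; cat > h.py <<'E'
import numpy as np, cv2
from plant import sensors, vision, job
def unproj(s,u,v,z):
    R=np.array(s['R']);t=np.array(s['t']);K=np.array(s['intrinsics'])
    d=R.T@np.linalg.solve(K,[u,v,1.]);c=-R.T@t
    return (c+d*(z-c[2])/d[2])
def proj(s,X):
    p=np.array(s['intrinsics'])@(np.array(s['R'])@np.array(X,float)+np.array(s['t']));return p[:2]/p[2]
def save(s,n): cv2.imwrite('pics/'+n,np.ascontiguousarray(s['img'][:,:,::-1]))
E
python3 - <<'E'
from h import *
for c in('scene','top'):
    s=vision.snapshot(c);save(s,c+'0.png')
    print(c,'cam',-np.array(s['R']).T@s['t'])
    for n in('stone','rail','jaw','narrow_stone','cup','clamp_knob','wrench'):
        for d in vision.search_frame(n,c)[:3]:
            b=d['bbox'];print(n,np.round(b),round(d['confidence'],2),np.round(unproj(s,b[0],b[1],20)[:2]))
print(sensors.get_obs())
E
```

```text
scene cam [1453.67557675 -437.3276024   767.95114591]
stone [446. 299. 103.  66.] 0.85 [860. 118.]
stone [325. 235.  88.  51.] 0.74 [579.  -5.]
stone [509. 246.  85.  61.] 0.71 [784. 339.]
rail [326. 262. 171.  89.] 0.69 [664. -43.]
jaw [274. 270.  31.  29.] 0.76 [ 642. -151.]
narrow_stone [178. 232.  31.  47.] 0.82 [ 432. -296.]
cup [475. 187.  34.  42.] 0.61 [561. 419.]
clamp_knob [397. 171.  11.  15.] 0.48 [413. 285.]
wrench [142. 278.  20.  57.] 0.93 [ 551. -398.]
top cam [ 403.17866994  -26.80384678 1002.5461931 ]
stone [168. 160.  65.  86.] 0.83 [767. 338.]
stone [275. 140.  84.  48.] 0.7 [840. 114.]
stone [160. 332.  19.  20.] 0.38 [407. 292.]
rail [340. 230. 192.  48.] 0.63 [651. -46.]
jaw [395. 236.  19.  46.] 0.66 [ 652. -161.]
narrow_stone [455. 364.  28.  80.] 0.87 [ 406. -295.]
narrow_stone [397. 234.  20.  47.] 0.31 [ 655. -165.]
cup [123. 236.  49.  36.] 0.96 [593. 402.]
clamp_knob [160. 331.  21.  17.] 0.59 [408. 292.]
wrench [503. 307.  30.  78.] 0.69 [ 528. -387.]
{'time': 0.8, 'qpos': array([-78.64017915,  23.91367007,  -0.58919731,  92.45034719,
         0.26954579,  63.63819702,  -3.03632328]), 'qd': array([-0.00298632, -0.06879866, -0.04282409, -0.01126542, -0.11327756,
       -0.00458196,  0.01404927]), 'joint_torque': array([-9.56968324e-04, -8.64175057e+01,  6.77030291e-01, -4.35179758e+01,
        1.90058607e-02,  2.27155077e-03,  5.88778084e-05]), 'eef_pos': array([148.42956839, 607.12263423, 239.29307279]), 'tcp_rot': array([-1.79999298e+02,  2.72091445e-03,  1.66262171e+02]), 'force': array([-0.08289549, -0.15339618,  0.95935578]), 'wrist_torque': array([-0.00838998, -0.01599137, -0.02283026]), 'finger_force': 0.0, 'opening': 0.9993913324386211}
```

View pics/top0.png

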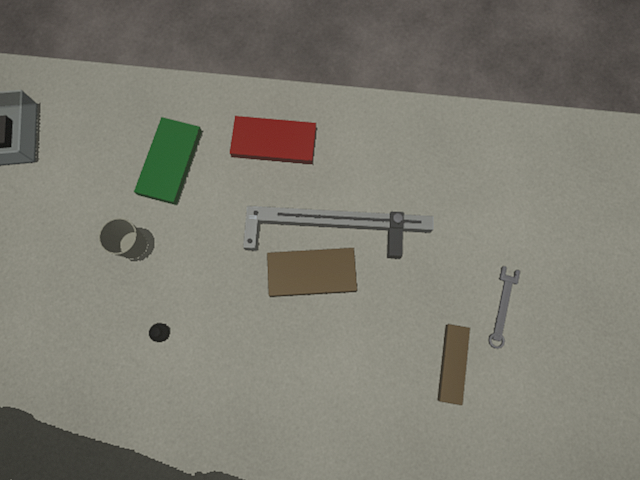

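View pics/scene0.png

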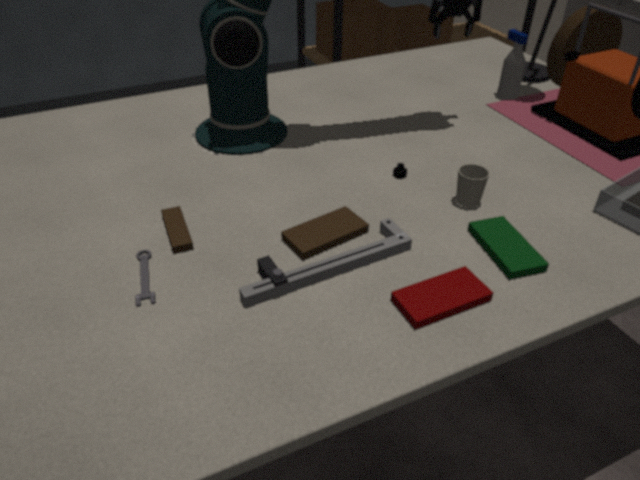

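Candidates for the stone in the top view are green (168,160), red (274,140) and brown (312,272), with the narrow brown stone at (455,364). The brown one at (312,272) fits: it is wide, brown and on the robot's side of the rail. Next is a crop to confirm it, with the stone segmented and the rail edges found.

```bash
cat >> h.py <<'E'
def stone_pose(s,x0=235,x1=420,y0=190,y1=330):
    hsv=cv2.cvtColor(np.ascontiguousarray(s['img']),cv2.COLOR_RGB2HSV)
    m=((hsv[...,0]<22)&(hsv[...,1]>75)).astype(np.uint8);k=np.zeros_like(m);k[y0:y1,x0:x1]=m[y0:y1,x0:x1]
    c=max(cv2.findContours(k,0,1)[0],key=cv2.contourArea)
    P=np.array([unproj(s,u,v,24)[:2] for u,v in c[:,0]],np.float32)
    return cv2.minAreaRect(P),cv2.minAreaRect(c)
E
python3 - <<'E'
from h import *
s=vision.snapshot('top')
r,rp=stone_pose(s);print(r,cv2.boxPoints(r).round(),rp)
c=s['img'][195:305,235:440,::-1];cv2.imwrite('pics/crop.png',cv2.resize(c,None,fx=3.9,fy=3.9,interpolation=cv2.INTER_CUBIC))
E
```

```text
((557.910888671875, 4.253593444824219), (89.21156311035156, 177.69873046875), 9.387855529785156) [[499.  85.]
 [528. -91.]
 [616. -76.]
 [587.  99.]] ((311.4117126464844, 271.80316162109375), (43.31259536743164, 87.62352752685547), 86.69812774658203)
```

View pics/crop.png

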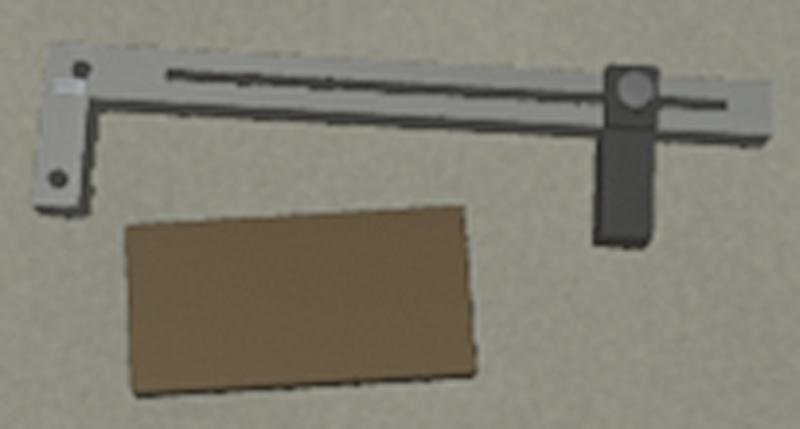

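The crop confirms it: the brown slab is centred at about (300,300), the rail face edge runs (95,101)–(770,137), the end stop is on the left and the jaw is at (625,185). Next I'll fit the rail pose.

```bash
python3 - <<'E'
from h import *
from scipy.optimize import least_squares
s=vision.snapshot('top')
M=[((0,150),(93,101)),((0,-215),(769,137)),((30,175),(48,43)),((30,-215),(772,80)),((-60,175),(36,207)),((-60,150),(83,209))]
def W(p,a,z=30): 
    c,n=np.cos(p[2]),np.sin(p[2]);return [p[0]+c*a[0]-n*a[1],p[1]+n*a[0]+c*a[1],z]
px=lambda q:np.array([(q[0]+.5)/3.9-.5+235,(q[1]+.5)/3.9-.5+195])
f=lambda p:np.concatenate([proj(s,W(p,a))-px(q) for a,q in M])
r=least_squares(f,[640,-30,0],x_scale=[1,1,.01]);p=r.x
print(p[:2],np.degrees(p[2]),f(p).round(2))
np.save('rail.npy',p)
print('home',W(p,(-45,60),0))
for q in((604,130),(656,130),(594,245),(650,245)):
    X=unproj(s,*px(q),34)[:2]-p[:2];c,n=np.cos(p[2]),np.sin(p[2]);print('jaw rail xy',c*X[0]+n*X[1],-n*X[0]+c*X[1])
for y in(-178,-188,-215):print(W(p,(-30,y),0))
E
```

```text
[660.18073891 -22.91933546] 2.970820128722804 [-0.95 -0.34  1.79 -0.49 -0.17  0.08  1.01  0.16 -0.9   0.11 -0.78  0.23]
home [np.float64(612.1315744893421), np.float64(34.66779677296773), 0]
jaw rail xy -3.1219230122938266 -123.35402779451795
jaw rail xy -1.6608821933586588 -150.78449027709854
jaw rail xy -65.20169287415523 -119.395457122171
jaw rail xy -63.65214006254596 -148.5222185904939
[np.float64(639.4463276768296), np.float64(-202.23493486663716), 0]
[np.float64(639.9646013028873), np.float64(-212.22149545817882), 0]
[np.float64(641.3639400932433), np.float64(-239.1852090553413), 0]
```

Emit:
{"name": "drive_tool", "arguments": {"increments": [{"claw": 1,"offset": [2.6,-5.04,0],"roll": 1.4},{"claw": 1,"offset": [2.6,-5.04,0],"roll": 1.4},{"claw": 1,"offset": [2.6,-5.04,0],"roll": 1.4},{"claw": 1,"offset": [2.6,-5.04,0],"roll": 1.4},{"claw": 1,"offset": [2.6,-5.04,0],"roll": 1.4},{"claw": 1,"offset": [2.6,-5.04,0],"roll": 1.4},{"claw": 1,"offset": [2.6,-5.04,0],"roll": 1.4},{"claw": 1,"offset": [2.6,-5.04,0],"roll": 1.4},{"claw": 1,"offset": [2.6,-5.04,0],"roll": 1.4},{"claw": 1,"offset": [2.6,-5.04,0],"roll": 1.4},{"claw": 1,"offset": [2.6,-5.04,0],"roll": 1.4},{"claw": 1,"offset": [2.6,-5.04,0],"roll": 1.3}]}}

```text
time: 2.4
eef_pos: [461.1, 0.6, 239.6]
tcp_rot: [180.0, 0.1, -177.0]
force: [0.7, 0.9, 0.9]
opening: 0.999
finger_force: 0.0
```

Emit:
{"name": "drive_tool", "arguments": {"increments": [{"claw": 1,"offset": [0,0,-4]},{"claw": 1,"offset": [0,0,-4]},{"claw": 1,"offset": [0,0,-4]},{"claw": 1,"offset": [0,0,-4]},{"claw": 1,"offset": [0,0,-3.8]},{"claw": 1,"offset": [0,0,-2]},{"claw": 1,"offset": [0,0,-0.7]},{"claw": 1}]}}

```text
$.increments[0]: bad value
```

Emit:
{"name": "drive_tool", "arguments": {"increments": [{"claw": 1,"offset": [0,0,-4],"roll": 0},{"claw": 1,"offset": [0,0,-4],"roll": 0},{"claw": 1,"offset": [0,0,-4],"roll": 0},{"claw": 1,"offset": [0,0,-4],"roll": 0},{"claw": 1,"offset": [0,0,-3.8],"roll": 0},{"claw": 1,"offset": [0,0,-2],"roll": 0},{"claw": 1,"offset": [0,0,-0.7],"roll": 0},{"claw": 1,"offset": [0,0,0],"roll": 0}]}}

```text
time: 3.4
eef_pos: [460.6, 2.3, 14.5]
tcp_rot: [-180.0, 0.0, -177.0]
force: [-0.2, 0.1, 0.3]
opening: 1.0
finger_force: 0.0
```

```bash
python3 - <<'E'
from h import *
o=sensors.get_obs();s=vision.snapshot('scene');print(o['eef_pos'],o['force'])
u,v=proj(s,o['eef_pos']).astype(int);print(u,v)
u0,v0=u-75,v-60
cv2.imwrite('pics/near.png',cv2.resize(s['img'][v0:v0+120,u0:u0+160,::-1],None,fx=5,fy=5,interpolation=cv2.INTER_CUBIC))
E
```

```text
[460.6047612    2.25006769  14.48350897] [-0.20941265  0.12000328  0.34295522]
305 208
```

View pics/near.png

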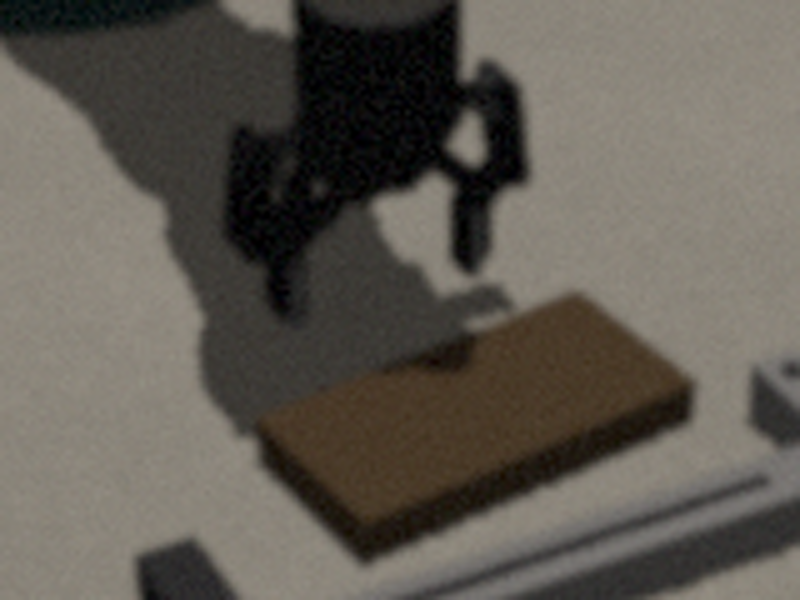

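The fingertips sit at TCP height when open, so I'm lowering 8 mm and then pushing along the rail normal.

Emit:
{"name": "drive_tool", "arguments": {"increments": [{"claw": 1,"offset": [0,0,-0.8],"roll": 0},{"claw": 1,"offset": [1.0,0.05,0],"roll": 0},{"claw": 1,"offset": [1.0,0.05,0],"roll": 0},{"claw": 1,"offset": [0.5,0.025,0],"roll": 0},{"claw": 1,"offset": [0.5,0.025,0],"roll": 0},{"claw": 1,"offset": [0.5,0.025,0],"roll": 0},{"claw": 1,"offset": [0.5,0.025,0],"roll": 0},{"claw": 1,"offset": [0.5,0.025,0],"roll": 0},{"claw": 1,"offset": [0.5,0.025,0],"roll": 0},{"claw": 1,"offset": [0.5,0.025,0],"roll": 0},{"claw": 1,"offset": [0.5,0.025,0],"roll": 0},{"claw": 1,"offset": [0,0,0],"roll": 0}]}}

```text
time: 4.95
eef_pos: [521.2, 5.1, 6.3]
tcp_rot: [-180.0, 0.1, -177.1]
force: [-0.1, 0.4, 0.3]
opening: 1.0
finger_force: 0.0
```

```bash
python3 - <<'E'
from h import *
s=vision.snapshot('top');save(s,'p1.png');c=s['img'][180:320,230:440,::-1]
cv2.imwrite('pics/p1.png',cv2.resize(c,None,fx=3.8,fy=3.8,interpolation=cv2.INTER_CUBIC));print(stone_pose(s)[0])
E
```

```text
((581.2685546875, -82.87342834472656), (87.09139251708984, 12.365272521972656), 4.964384078979492)
```

View pics/p1.png

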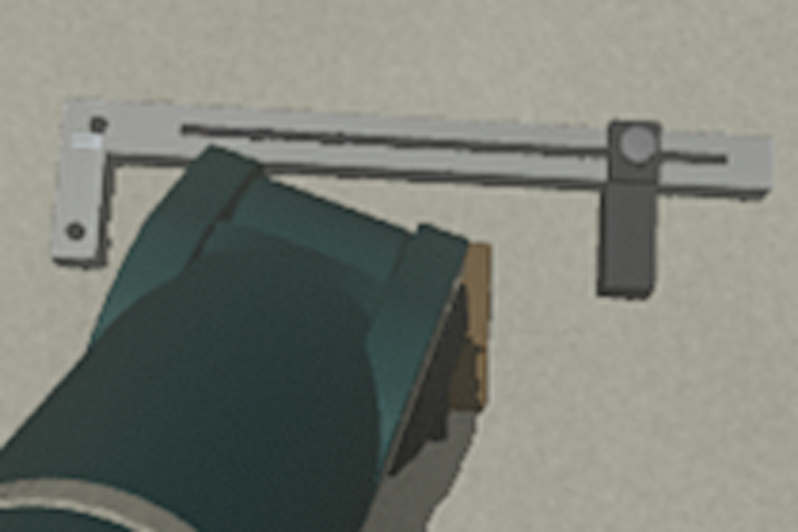

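The stone has swung parallel to the rail (right edge at crop x≈485), with a gap of roughly 35 mm. I'll continue.

Emit:
{"name": "drive_tool", "arguments": {"increments": [{"claw": 1,"offset": [0.5,0.025,0],"roll": 0},{"claw": 1,"offset": [0.5,0.025,0],"roll": 0},{"claw": 1,"offset": [0.5,0.025,0],"roll": 0},{"claw": 1,"offset": [0.5,0.025,0],"roll": 0},{"claw": 1,"offset": [0.5,0.025,0],"roll": 0},{"claw": 1,"offset": [0.3,0.015,0],"roll": 0},{"claw": 1,"offset": [0.2,0.01,0],"roll": 0},{"claw": 1,"offset": [0.1,0.005,0],"roll": 0}]}}

```text
time: 6.0
eef_pos: [551.1, 6.7, 6.2]
tcp_rot: [-180.0, -0.0, -177.0]
force: [-6.1, -0.9, 4.6]
opening: 1.005
finger_force: 3.2
```

Emit:
{"name": "drive_tool", "arguments": {"increments": [{"claw": 1,"offset": [0.1,0.005,0],"roll": 0},{"claw": 1,"offset": [0.1,0.005,0],"roll": 0}]}}

```text
time: 6.25
eef_pos: [553.0, 6.9, 6.2]
tcp_rot: [-180.0, -0.1, -177.1]
force: [-5.4, -0.7, 5.2]
opening: 1.004
finger_force: 3.0
```

Emit:
{"name": "drive_tool", "arguments": {"increments": [{"claw": 1,"offset": [0.1,0.005,0],"roll": 0},{"claw": 1,"offset": [0.1,0.005,0],"roll": 0},{"claw": 1,"offset": [0.05,0,0],"roll": 0}]}}

```text
time: 6.62
eef_pos: [555.5, 6.9, 6.2]
tcp_rot: [180.0, -0.1, -177.1]
force: [-7.4, -0.3, 4.7]
opening: 1.0
finger_force: 3.1
```

Emit:
{"name": "drive_tool", "arguments": {"increments": [{"claw": 1,"offset": [0.1,0.005,0],"roll": 0},{"claw": 1,"offset": [0.05,0.005,0],"roll": 0}]}}

```text
time: 6.88
eef_pos: [557.0, 7.0, 6.2]
tcp_rot: [-180.0, -0.0, -177.1]
force: [-5.4, -0.4, 5.0]
opening: 1.001
finger_force: 3.0
```

```bash
python3 - <<'E'
from h import *
s=vision.snapshot('scene');c=s['img'][190:310,230:430,::-1]
cv2.imwrite('pics/p2.png',cv2.resize(c,None,fx=4,fy=4,interpolation=cv2.INTER_CUBIC))
E
```

```text
(no output)
```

View pics/p2.png

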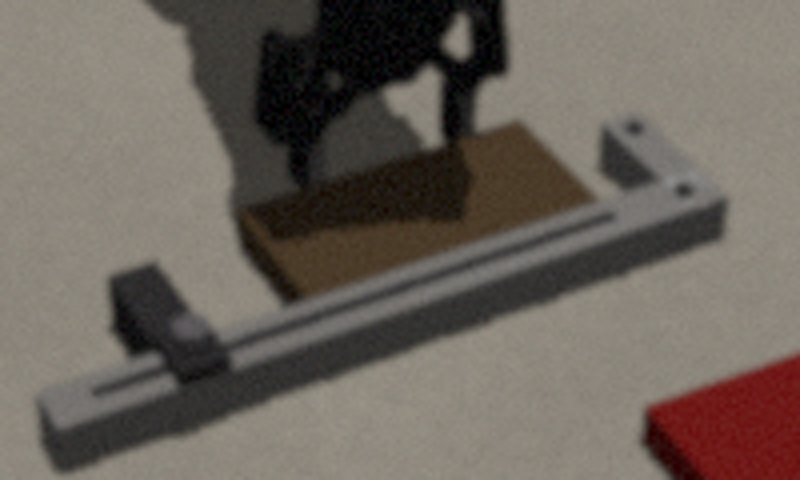

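The stone is parallel to and near the rail at crop (300,290)–(600,205), and the force is still plain sliding friction. I'll keep creeping until contact.

Emit:
{"name": "drive_tool", "arguments": {"increments": [{"claw": 1,"offset": [0.1,0.005,0],"roll": 0},{"claw": 1,"offset": [0.1,0.005,0],"roll": 0}]}}

```text
time: 7.18
eef_pos: [558.3, 7.1, 6.1]
tcp_rot: [180.0, -0.1, -177.1]
force: [-14.6, 0.3, 9.6]
opening: 0.998
finger_force: 7.2
```

Emit:
{"name": "drive_tool", "arguments": {"increments": [{"claw": 1,"offset": [0.1,0.005,0],"roll": 0},{"claw": 1,"offset": [0.05,0.0,0],"roll": 0}]}}

```text
time: 7.42
eef_pos: [558.4, 7.1, 5.9]
tcp_rot: [180.0, -0.3, -177.1]
force: [-21.8, -0.3, 16.5]
opening: 0.999
finger_force: 10.9
```

Emit:
{"name": "drive_tool", "arguments": {"increments": [{"claw": 1,"offset": [0.1,0.005,0],"roll": 0},{"claw": 1,"offset": [0.05,0.0,0],"roll": 0}]}}

```text
time: 7.68
eef_pos: [558.6, 7.2, 5.6]
tcp_rot: [179.9, -0.4, -177.1]
force: [-30.3, 1.4, 22.5]
opening: 0.997
finger_force: 15.3
```

Contact with the rail: the force rose to 30 N with no further motion. I'm retreating and lifting.

Emit:
{"name": "drive_tool", "arguments": {"increments": [{"claw": 1,"offset": [-1,0,0],"roll": 0},{"claw": 1,"offset": [-4,0,0],"roll": 0},{"claw": 0.5,"offset": [0,0,5.5],"roll": 0},{"claw": 0,"offset": [0,0,5.9],"roll": 0},{"claw": 0,"offset": [0,0,0],"roll": 0}]}}

```text
time: 8.3
eef_pos: [514.8, 7.6, 124.2]
tcp_rot: [179.9, 0.4, -177.0]
force: [-0.0, -0.6, -1.3]
opening: 0.377
finger_force: 0.0
```

```bash
python3 - <<'E'
from h import *
o=sensors.get_obs();print(o['qpos'],o['eef_pos'],o['tcp_rot'])
E
```

```text
[-26.68093313  23.00163406  27.19735665 114.82756123 -14.73658206
  45.00662202 102.04949325] [514.82108549   7.56786243 124.23815688] [ 179.93642335    0.4334065  -177.04086928]
```

Emit:
{"name": "drive_tool", "arguments": {"increments": [{"claw": 0,"offset": [2.5,-4.4,0],"roll": -9},{"claw": 0,"offset": [2.5,-4.4,0],"roll": -9},{"claw": 0,"offset": [2.5,-4.4,0],"roll": -9},{"claw": 0,"offset": [2.5,-4.4,0],"roll": -9},{"claw": 0,"offset": [2.5,-4.6,0],"roll": -9},{"claw": 0,"offset": [0,0,0],"roll": -9},{"claw": 0,"offset": [0,0,0],"roll": -9},{"claw": 0,"offset": [0,0,0],"roll": -9},{"claw": 0,"offset": [0,0,0],"roll": -9},{"claw": 0,"offset": [0,0,0],"roll": -9}]}}

```text
time: 9.55
eef_pos: [637.4, -214.6, 119.4]
tcp_rot: [-180.0, 0.0, 92.7]
force: [-0.4, 0.9, 0.6]
opening: -0.001
finger_force: 0.0
```

```bash
python3 - <<'E'
from h import *
o=sensors.get_obs();print(o['qpos'].round(),o['eef_pos'],o['tcp_rot'],o['opening'])
s=vision.snapshot('top');c=s['img'][180:320,230:440,::-1]
try: print(stone_pose(s)[0])
except Exception as e: print(e)
cv2.imwrite('pics/p3.png',cv2.resize(c,None,fx=3.8,fy=3.8,interpolation=cv2.INTER_CUBIC))
E
```

```text
[-15.  45.  47.  92. -36.  60.  46.] [ 637.40834997 -214.63175024  119.44668455] [-1.79978978e+02  1.50391355e-02  9.26724515e+01] -0.0011297653224065275
((613.2486572265625, 22.96575164794922), (90.01113891601562, 135.49208068847656), 2.837404489517212)
```

View pics/p3.png

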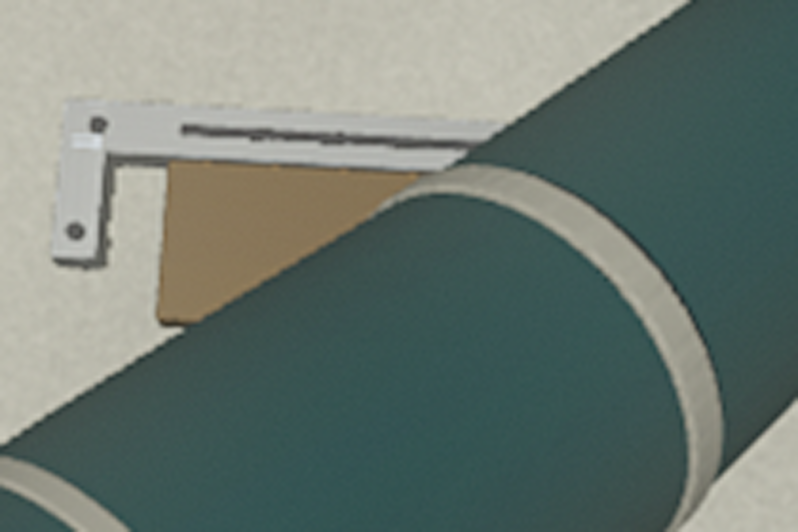

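The stone is flush with the rail (2.84° against 2.97° measured) and sits about 29 mm from the stop, with its left edge at crop x≈168. Next I'll lower beside the jaw and push along the rail.

Emit:
{"name": "drive_tool", "arguments": {"increments": [{"claw": 0,"offset": [0,0,-4],"roll": 0},{"claw": 0,"offset": [0,0,-4],"roll": 0},{"claw": 0,"offset": [0,0,-2],"roll": 0},{"claw": 0,"offset": [0,0,0],"roll": 0},{"claw": 0,"offset": [-0.05,1,0],"roll": 0},{"claw": 0,"offset": [-0.05,1,0],"roll": 0},{"claw": 0,"offset": [-0.03,0.5,0],"roll": 0},{"claw": 0,"offset": [-0.03,0.5,0],"roll": 0},{"claw": 0,"offset": [-0.03,0.5,0],"roll": 0},{"claw": 0,"offset": [-0.03,0.5,0],"roll": 0}]}}

```text
time: 10.85
eef_pos: [635.4, -174.8, 20.5]
tcp_rot: [180.0, 0.0, 92.9]
force: [1.3, -2.8, 2.2]
opening: -0.002
finger_force: 1.4
```

Emit:
{"name": "drive_tool", "arguments": {"increments": [{"claw": 0,"offset": [-0.02,0.5,0],"roll": 0},{"claw": 0,"offset": [-0.03,0.5,0],"roll": 0},{"claw": 0,"offset": [-0.02,0.5,0],"roll": 0},{"claw": 0,"offset": [-0.03,0.5,0],"roll": 0},{"claw": 0,"offset": [-0.02,0.5,0],"roll": 0},{"claw": 0,"offset": [-0.03,0.5,0],"roll": 0},{"claw": 0,"offset": [-0.03,0.5,0],"roll": 0},{"claw": 0,"offset": [-0.03,0.5,0],"roll": 0}]}}

```text
time: 11.85
eef_pos: [633.2, -134.3, 20.2]
tcp_rot: [-180.0, 0.0, 93.0]
force: [1.3, -2.4, 0.9]
opening: -0.003
finger_force: 1.4
```

Emit:
{"name": "drive_tool", "arguments": {"increments": [{"claw": 0,"offset": [-0.02,0.4,0],"roll": 0},{"claw": 0,"offset": [-0.02,0.4,0],"roll": 0},{"claw": 0,"offset": [-0.02,0.4,0],"roll": 0},{"claw": 0,"offset": [-0.02,0.4,0],"roll": 0},{"claw": 0,"offset": [-0.02,0.4,0],"roll": 0},{"claw": 0,"offset": [-0.02,0.4,0],"roll": 0},{"claw": 0,"offset": [-0.02,0.4,0],"roll": 0}]}}

```text
time: 12.72
eef_pos: [631.8, -107.0, 20.3]
tcp_rot: [180.0, 0.1, 92.9]
force: [2.8, -5.5, -1.0]
opening: -0.001
finger_force: 2.8
```

Emit:
{"name": "drive_tool", "arguments": {"increments": [{"claw": 0,"offset": [-0.02,0.3,0],"roll": 0},{"claw": 0,"offset": [-0.01,0.2,0],"roll": 0},{"claw": 0,"offset": [-0.01,0.1,0],"roll": 0}]}}

```text
time: 13.1
eef_pos: [631.4, -100.9, 20.3]
tcp_rot: [180.0, 0.0, 92.9]
force: [3.6, -5.7, -1.9]
opening: 0.007
finger_force: 2.7
```

Emit:
{"name": "drive_tool", "arguments": {"increments": [{"claw": 0,"offset": [0,0.1,0],"roll": 0},{"claw": 0,"offset": [-0.01,0.1,0],"roll": 0}]}}

```text
time: 13.35
eef_pos: [631.3, -99.0, 20.3]
tcp_rot: [180.0, 0.0, 92.9]
force: [5.0, -6.4, -1.2]
opening: -0.004
finger_force: 2.7
```

Emit:
{"name": "drive_tool", "arguments": {"increments": [{"claw": 0,"offset": [-0.01,0.1,0],"roll": 0},{"claw": 0,"offset": [-0.01,0.1,0],"roll": 0},{"claw": 0,"offset": [-0.01,0.1,0],"roll": 0}]}}

```text
time: 13.72
eef_pos: [631.1, -96.1, 20.3]
tcp_rot: [180.0, 0.1, 92.9]
force: [3.7, -5.1, -1.1]
opening: 0.001
finger_force: 2.8
```

Emit:
{"name": "drive_tool", "arguments": {"increments": [{"claw": 0,"offset": [0,0.1,0],"roll": 0},{"claw": 0,"offset": [-0.01,0.1,0],"roll": 0}]}}

```text
time: 13.98
eef_pos: [631.0, -94.1, 20.3]
tcp_rot: [180.0, 0.1, 92.9]
force: [4.4, -5.2, -0.6]
opening: -0.001
finger_force: 2.8
```

Emit:
{"name": "drive_tool", "arguments": {"increments": [{"claw": 0,"offset": [0,0.1,0],"roll": 0},{"claw": 0,"offset": [-0.01,0.05,0],"roll": 0}]}}

```text
time: 14.22
eef_pos: [630.9, -92.6, 20.3]
tcp_rot: [180.0, 0.1, 92.9]
force: [4.3, -5.7, -1.6]
opening: 0.001
finger_force: 2.8
```

Emit:
{"name": "drive_tool", "arguments": {"increments": [{"claw": 0,"offset": [-0.01,0.1,0],"roll": 0},{"claw": 0,"offset": [0,0.1,0],"roll": 0}]}}

```text
time: 14.48
eef_pos: [630.8, -91.1, 20.4]
tcp_rot: [180.0, 0.1, 92.9]
force: [4.6, -10.8, -3.4]
opening: 0.0
finger_force: 5.6
```

Emit:
{"name": "drive_tool", "arguments": {"increments": [{"claw": 0,"offset": [-0.01,0.1,0],"roll": 0},{"claw": 0,"offset": [0,0.05,0],"roll": 0}]}}

```text
time: 14.72
eef_pos: [630.8, -91.1, 20.4]
tcp_rot: [179.9, 0.2, 92.9]
force: [7.8, -15.9, -7.0]
opening: 0.002
finger_force: 8.4
```

Emit:
{"name": "drive_tool", "arguments": {"increments": [{"claw": 0,"offset": [-0.01,0.1,0],"roll": 0},{"claw": 0,"offset": [0,0.05,0],"roll": 0}]}}

```text
time: 14.98
eef_pos: [630.7, -91.1, 20.5]
tcp_rot: [179.9, 0.3, 92.8]
force: [10.7, -24.0, -10.5]
opening: 0.005
finger_force: 11.9
```

The jaw has stalled firmly (24 N), so it's closed. I'm backing off and moving up and away for a check.

Emit:
{"name": "drive_tool", "arguments": {"increments": [{"claw": 0,"offset": [0,-1,0],"roll": 0},{"claw": 0,"offset": [0,-4,0],"roll": 0},{"claw": 0,"offset": [0,0,5],"roll": 0},{"claw": 0,"offset": [0,-1,5],"roll": 0},{"claw": 0,"offset": [-4,-4,0],"roll": 0},{"claw": 0,"offset": [-4,-4,0],"roll": 0},{"claw": 0,"offset": [-4,-4,0],"roll": 0},{"claw": 0,"offset": [-4,-4,0],"roll": 0},{"claw": 0,"offset": [0,-4,0],"roll": 0},{"claw": 0,"offset": [0,0,0],"roll": 0}]}}

```text
time: 16.23
eef_pos: [469.2, -349.5, 120.4]
tcp_rot: [-180.0, 0.0, 92.8]
force: [0.8, 0.7, -0.0]
opening: -0.002
finger_force: 0.0
```

```bash
python3 - <<'E'
from h import *
s=vision.snapshot('top');c=s['img'][180:320,230:440,::-1]
r=stone_pose(s)[0];p=np.load('rail.npy');print(r)
d=np.array(r[0])-p[:2];c_,n=np.cos(p[2]),np.sin(p[2]);print('rail xy',c_*d[0]+n*d[1],-n*d[0]+c_*d[1])
cv2.imwrite('pics/p4.png',cv2.resize(c,None,fx=3.8,fy=3.8,interpolation=cv2.INTER_CUBIC))
E
```

```text
((612.1388549804688, 35.63836669921875), (90.96136474609375, 179.20401000976562), 2.7785627841949463)
rail xy -44.942427213920766 60.968888209029814
```

View pics/p4.png

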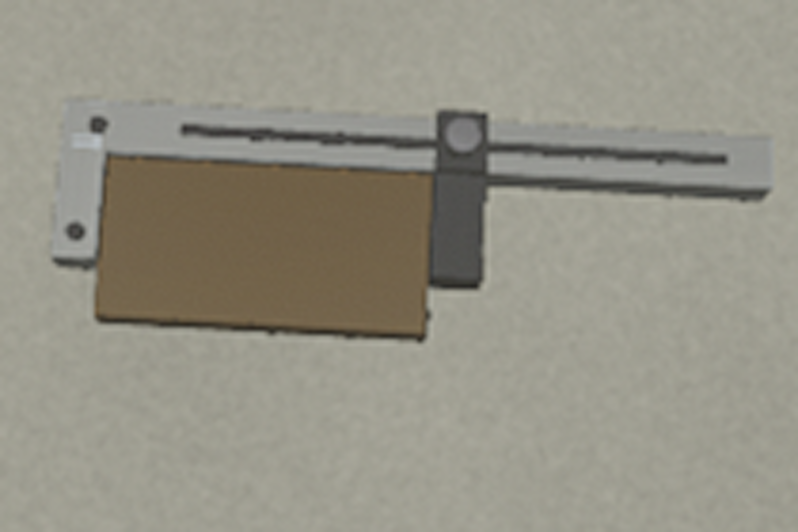

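The stone is snug between the stop (crop x≈103) and the jaw (x≈430), and flush along the rail edge (108,155)–(432,172). It measures (-44.9, 61.0) mm in the rail frame, and its angle is 0.2° off the rail.

```bash
python3 -c "
from plant import job;print(job.finish_job())"
```

```text
the job is handed in; nothing more can be done
None
```

The job is handed in: in the last picture the wide brown stone was flush with the rail and snug between the closed jaw and the end stop; the arm stayed clear of the bystanders, though I didn't re-measure them, and no verdict came back.

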